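# Hang the flour scoop in the flour bin

## Robot

A 6-joint arm with a two-finger parallel gripper is mounted at the origin on the work surface. World frame = base frame: x ahead of the robot, y to its left, z up, the work surface at z = 0. Lengths are in mm, angles in rad, forces in N, time in s.
With the tool pointing down it reaches from about 350 to 975 mm from the base axis. Payload 7.1 kg.
Tool frame: the origin (TCP) lies on the mounting face of the last link; the fingertips stand 182 mm ahead of it and the grasp point (between the pads) lies 163 mm ahead of it (ctrl.finger_overhang is the distance from the TCP to the fingertips, in mm); z points along the fingers, y is the direction in which the jaws open and shut (so a half turn about z gives the same grasp; the last joint's range is limited). The gripper opens to 88 mm and grips with 3 to 60 N. Pads are 20 mm wide; open, the fingers measure 115 mm over their backs; the gripper's body (75 mm by 178 mm) begins 61 mm behind the grasp point.
Start: joints at [1.264, 0.423, 1.63, -0, 1.089, -0.019], TCP at [177.371, 599.288, 404.675] pointing down, gripper open.
Joint ranges: [-3, 3], [-0.9, 2.11], [0.09, 2.58], [-1.31, 4.45], [0.11, 2.69], [-2.54, 2.54]. Speed limits (rad/s): [2.39, 2.39, 3.01, 3.14, 3.14, 3.14].

## Interface

Orientations are given as a rotation vector (axis times angle).
In Python, from workcell import ctrl, viewer, recognise gives the robot as it stands.
- The arm moves only by the shell command python3 -m handwheel 'ROWS'. ROWS is JSON, a list of rows, each an object of numbers: "gripper": the closure, from 0 (fully open) to 1 (shut); "tx", "ty", "tz": the shift along the tool's x, y, z in m; "rx", "ry", "rz": the turn, a rotation vector about the tool's x, y, z in degrees. In form: [{"gripper": .., "tx": .., "ty": .., "tz": .., "rx": .., "ry": .., "rz": ..}, ...]. A call has 1 to 8 rows; each row shifts and turns the commanded pose from where the row before left it, along the tool's axes as they then stand; what a row does not reach is not made up. A row lasts 1/8 s, in which the tool goes at most 62.5 mm and 10.7 degrees, less where a joint would pass 70% of its speed; a pose out of reach is approached as far as the arm can. A call with a gripper value outside its range is refused whole. The fingers move at their own pace and stop on an object; the grip force is fixed at half the most. Time passes only in rows, so rows that do not move let the fingers close. It gives the time, the measured TCP pose, the force and the opening at its end, in the units of the state.
- ctrl.get_obs(): the state, without advancing time (a new reading comes with each control period).
- viewer.get_image(name): name is "scene" or "top" or "wrist"; returns a dict with "image" (400x640x3 uint8, red, green, blue), "range_z" (400x640 float32, mm along the optical axis (not along the pixel's ray), 0 where there is no reading), "vfov" (degrees; the focal length in pixels is half the picture's height over the tangent of half this angle, whatever the lens; pixels are square), "cx", "cy" (the principal point, pixels), "extrinsics" (4x4, takes a point from world to camera coordinates); the wrist camera has in their place "T_tool_cam" (4x4, takes a point from camera to tool coordinates, whose origin is the TCP and whose axes are the flange's). Camera axes: x right, y up, looking along -z (the intrinsics and any distortion apply to the point x, -y, -z); pixel columns grow to the right and rows downward; lengths in mm; the calibration is good to about 2 mm. A picture is of the moment at which its call begins: read the wrist's pose just before it.
- ctrl.close_job(): hands the job in, once; it reports no verdict.
Trained networks look in a picture, given as the dict that the camera call returned (one of the last four; its "shot" number tells which), for a name from the list of things; names that differ only in an ending like _2 or _b are one class to them, and where a whole thing is asked for, a point or a joint stands for the part that bears it (a point fixed in the world has none). Each returns a list of dicts, best first, with "p" (0 to 1); they miss things now and then, are a little off and sometimes report something else, mostly with a low value. They report only what shows in the picture. A call takes as long as a camera call. They do not tell look-alikes from the thing itself.
- recognise(picture, name): "xy" ([column, row] as shares, 0 to 1, of the picture: columns of its width, rows of its height, amid what is visible of it).
The state is a dict: "t": time; "qpos": joint angles; "qvel": joint speeds; "joint_torque": joint torques, N m; "ee_pos": TCP position; "orientation": TCP orientation; "ft_force": force on the tool from outside, world axes, zero at the start; "moment": the same for the moment, N m; "width": finger opening in mm.
Only numpy, scipy, OpenCV 4.12 (cv2) and the standard library are available. Lean on these libraries where they do the work, as an engineer would, in place of code of your own. Each camera call takes 0.05 s, during which the arm holds its last target.

## Task

The pastry bench is being cleared: take the upright steel scoop with the red grip and hang it by its own hook over the rim of the white flour bin, with the cup inside the bin and the hook tip outside, hanging roughly upright off the bin's floor, then let go. Any of the four sides will do. Leave the similar scoop with the black grip standing where it is.

Things in the scene. Friction and masses are not known exactly. Their poses are not given: they have to be found in the camera images.
- scoop_grip (a point): Centre of the red grip (22 mm wide in y, 14 thick in x, 50 tall) at the top of the hooked scoop's flat upright handle (18 x 5 mm). Loose, 160-260 g, stands on its steel cup, 68 mm wide, 50 high. z up, x from cup to hook. The cup's axis is 34.5 mm along -x, its underside 137 mm below. Hook bridge: underside 42 mm, top 37 mm below. Throat for the rim: x = +2.5 (handle face) to +32.5 mm.
- scoop_hook (a point): Lowest end of the red scoop's downturned hook tip (4 mm thick, 18 wide): 34.5 mm along +x from the grip centre and 72 mm below it, 30 mm below the underside of the hook's bridge; same axes as the grip.
- bin: White plastic flour bin, open on top, empty, fixed to the bench: 170 mm (its x) by 220 mm (its y) outside, 130 mm high, upright walls 5 mm thick with a plain rim, floor 5 mm thick. Origin at the centre of its underside, z up.
- plain: Bystander: a steel scoop of the same shape and size as the other but with a black grip and no hook, standing upright on the bench (loose). Origin at the centre of the underside of its cup, handle towards its +x, z up.
There are look-alikes about, which are no part of the job. Leave any pink, turquoise or yellow look-alike of the part that bears scoop_grip alone.

How it is judged (in metres and radians):
At the end, for the whole second after the job is handed in: The red scoop hangs by its hook on the bin's rim: grip (and cup) on the inner side of the wall, hook tip outside the bin and at least 8 mm below the rim, grip centre 155 to 185 mm above the bench (hanging free it is about 172 mm), handle within 25 degrees of vertical (x of scoop_grip in the frame of bin between -0.085 and 0.085 m and y of scoop_grip in the frame of bin between -0.11 and 0.11 m and (x of scoop_hook in the frame of bin above 0.085 m or x of scoop_hook in the frame of bin below -0.085 m or y of scoop_hook in the frame of bin above 0.11 m or y of scoop_hook in the frame of bin below -0.11 m) and z of scoop_hook in the frame of bin below 0.122 m and z of scoop_grip in the frame of bin between 0.155 and 0.185 m and angle between scoop_grip's own z axis and vertical below 0.44 rad); the robot touches nothing.
It fails at once if the black scoop is moved by more than 40 mm or tipped by more than 25 degrees (distance of plain from where it was at the start of the episode above 0.04 m or angle between plain's own z axis and vertical above 0.44 rad).
It also fails if it takes over 42 s, if anything falls off the work surface, if the arm or the gripper's body presses on something with over 40 N, if the wrist force passes 120 N, or if a joint passes its speed limit or range.

## Working session

There is one attempt and no reset: what is moved stays moved. The work goes in short steps, Python scripts to look and compute and a shell command to move; the robot and the scene stay as the last step left them, time stands still between calls to the robot, and variables do not carry over. Pictures are saved under pics/ and viewed, and the job is handed in when it is done.

```bash
mkdir -p pics; ls
cat > h.py <<'E'
import numpy as np, cv2
from workcell import ctrl, viewer, recognise
from scipy.spatial.transform import Rotation as R
def T_tool():
    o=ctrl.get_obs(); T=np.eye(4); T[:3,:3]=R.from_rotvec(o['orientation']).as_matrix(); T[:3,3]=o['ee_pos']; return T
def cam2world(p,T=None):
    if 'extrinsics' in p: return np.linalg.inv(np.array(p['extrinsics']))
    return T@np.array(p['T_tool_cam'])
def cloud(p,T=None):
    z=p['range_z'];h,w=z.shape;f=h/2/np.tan(np.radians(p['vfov'])/2)
    v,u=np.mgrid[:h,:w]
    c=np.stack([(u-p['cx'])/f*z,-(v-p['cy'])/f*z,-z,np.ones_like(z)],-1)
    W=(c@cam2world(p,T).T)[...,:3]; W[z==0]=np.nan; return W
def save(p,n): cv2.imwrite('pics/'+n,p['image'][...,::-1])
E
python3 - <<'E'
from h import *
o=ctrl.get_obs();print(o['t'],o['ee_pos'],o['orientation'],o['width'])
for n in ['scene','top','wrist']:
    T=T_tool();p=viewer.get_image(n);save(p,n+'0.png');W=cloud(p,T);np.savez('c_'+n,W=W,im=p['image'])
    print(n,[k for k in p if k not in('image','range_z')], p['vfov'],p['cx'],p['cy'], p.get('distortion'))
    for q in ['scoop_grip','scoop_hook','bin','plain']:
        for d in recognise(p,q):
            c,r=int(d['xy'][0]*640),int(d['xy'][1]*400);print(q,round(d['p'],2),c,r,np.round(W[r,c],0))
E
```

```text
pics
0.0 [177.28301081 599.03196512 403.88524242] [-4.50436639e-01 -3.10889514e+00  2.44909765e-03] 87.75097001842484
scene ['vfov', 'cx', 'cy', 'extrinsics', 'shot'] 43.76902582062932 330.2738924087706 196.21780591929803 None
scoop_grip 0.97 275 189 [ 326. -268.   34.]
scoop_grip 0.87 201 205 [ 339. -470.   29.]
scoop_grip 0.77 270 226 [ 509. -307.   71.]
scoop_grip 0.74 173 290 [ 598. -550.    6.]
scoop_grip 0.61 219 240 [ 470. -434.   16.]
scoop_hook 0.85 174 288 [ 599. -546.   14.]
scoop_hook 0.8 199 208 [ 335. -478.   16.]
scoop_hook 0.75 272 190 [ 329. -277.   35.]
scoop_hook 0.7 272 227 [ 510. -303.   68.]
bin 0.77 455 182 [383. 251.   5.]
plain 0.81 357 227 [511. -85.  19.]
top ['vfov', 'cx', 'cy', 'extrinsics', 'shot'] 50.06924112223895 328.97000067284307 203.67573737137076 None
scoop_grip 0.88 465 167 [ 639. -550.    2.]
scoop_grip 0.76 384 212 [ 502. -298.    6.]
scoop_grip 0.66 452 257 [ 353. -445.  160.]
scoop_grip 0.65 375 264 [ 349. -266.    9.]
scoop_grip 0.65 431 210 [ 506. -437.    7.]
scoop_hook 0.9 376 262 [ 355. -269.    6.]
scoop_hook 0.89 467 164 [ 647. -556.    6.]
scoop_hook 0.82 432 209 [ 510. -442.    1.]
scoop_hook 0.71 452 255 [ 357. -445.  162.]
scoop_hook 0.58 386 215 [ 493. -304.    5.]
bin 0.89 199 227 [465. 247.   4.]
plain 0.55 315 196 [553. -95.   5.]
wrist ['vfov', 'cx', 'cy', 'T_tool_cam', 'shot'] 59.09873011465763 318.26675917606354 200.98738033214113 None
```

View pics/scene0.png

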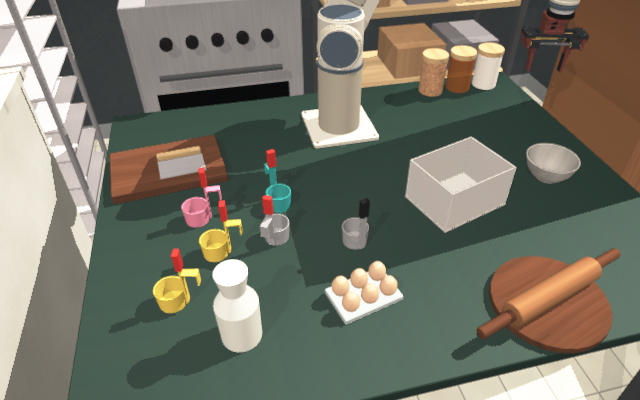

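View pics/top0.png

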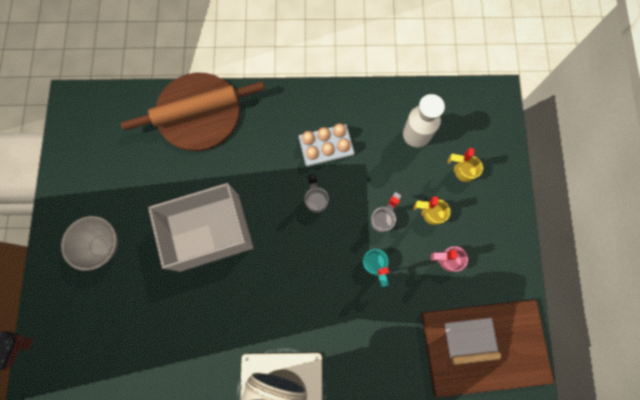

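Run:
```python
import cv2
a=cv2.imread('pics/scene0.png')[160:320,130:400];cv2.imwrite('pics/scene0c.png',cv2.resize(a,None,fx=2.9,fy=2.9,interpolation=2))
a=cv2.imread('pics/top0.png')[140:290,280:500];cv2.imwrite('pics/top0c.png',cv2.resize(a,None,fx=3.5,fy=3.5,interpolation=2))
```

```text
(no output)
```

View pics/scene0c.png

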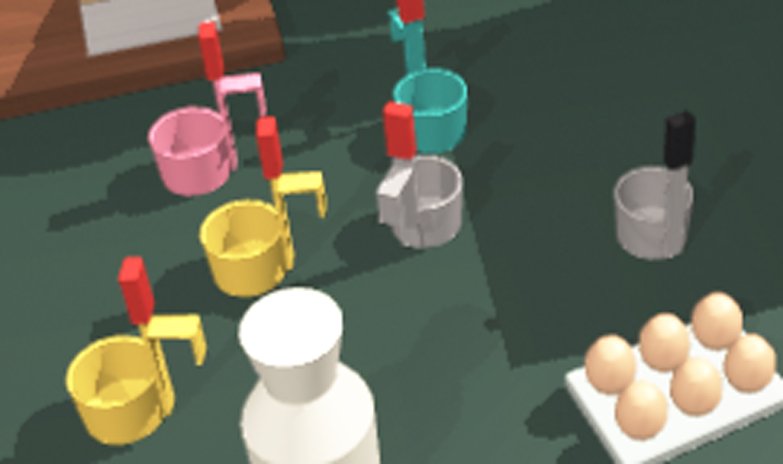

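View pics/top0c.png

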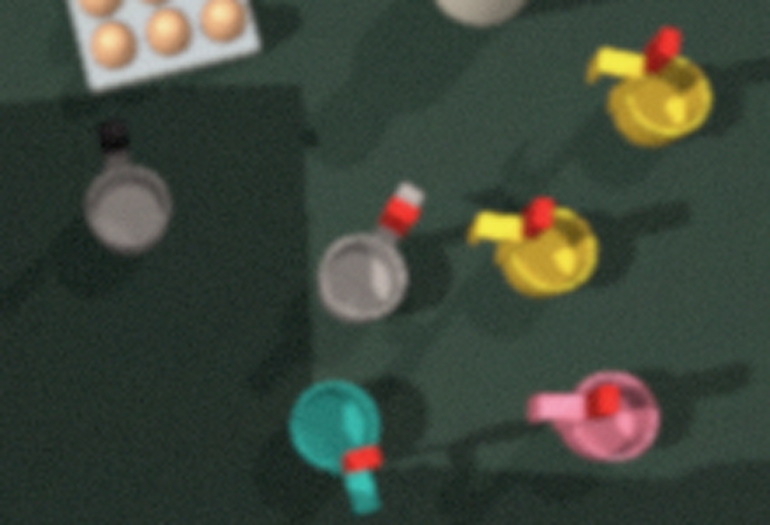

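The candidates are pink (scene 203,180), yellow (222,215 and 177,262), turquoise (271,160) and bare steel (268,205). In the top view the steel one is at 395,200. Only that one is steel with both a red grip and a hook, so it is the target, and the enlarged crops confirm it. The black-grip one (scene 364,208) is the bystander.

Run:
```python
from h import *
for n,(u0,u1,v0,v1) in {'scene':(258,280,190,216),'top':(385,405,190,210)}.items():
    d=np.load(f'c_{n}.npz');W=d['W'];im=d['im'].astype(int)
    m=np.zeros(im.shape[:2],bool);m[v0:v1,u0:u1]=True
    m&=(im[...,0]>120)&(im[...,1]<90)&(im[...,2]<90)
    P=W[m];v,u=np.nonzero(m);print(n,m.sum(),u.min(),u.max(),v.min(),v.max(),'med',np.nanmedian(P,0),np.nanpercentile(P,[5,95],axis=0).round(0).tolist())
W=np.load('c_top.npz')['W'];im=np.load('c_top.npz')['im']
# everything near target by height
P=W[180:240,360:410].reshape(-1,3)
for lo,hi in [(15,40),(40,60),(90,105),(110,125),(125,180)]:
    q=P[(P[:,2]>lo)&(P[:,2]<hi)]
    if len(q): print(lo,hi,len(q),q.mean(0).round(1),q.min(0).round(0),q.max(0).round(0))
# bin
for n in ['top','scene']:
    W=np.load(f'c_{n}.npz')['W'];P=W.reshape(-1,3)
    q=P[(P[:,2]>118)&(P[:,2]<142)&(P[:,1]>80)&(P[:,1]<400)&(P[:,0]>250)&(P[:,0]<650)]
    if len(q)<10: continue
    r=cv2.minAreaRect(q[:,:2].astype(np.float32));print(n,'bin',len(q),r,q[:,2].mean(), cv2.boxPoints(r).round(0).tolist())
# table height check
print('table z', [np.round(np.load(f'c_{n}.npz')['W'][y,x],1) for n,y,x in [('top',300,200),('top',180,270),('scene',260,290)]])
```

```text
scene 180 262 273 195 214 med [ 512.49701945 -307.96267288  141.46529823] [[488.0, -318.0, 103.0], [518.0, -298.0, 162.0]]
top 77 389 399 196 206 med [ 500.95210428 -305.04265081  158.0511519 ] [[495.0, -342.0, 0.0], [533.0, -296.0, 164.0]]
15 40 85 [ 481.7 -292.5   26.8] [ 442. -318.   15.] [ 506. -256.   40.]
40 60 111 [ 477.6 -290.6   48.8] [ 441. -321.   40.] [ 508. -254.   56.]
90 105 30 [ 526.6 -319.2   99. ] [ 499. -330.   90.] [ 539. -299.  104.]
110 125 10 [ 499.3 -302.3  120.3] [ 494. -310.  113.] [ 506. -295.  125.]
125 180 69 [ 501.9 -304.5  155.3] [ 494. -316.  129.] [ 513. -294.  168.]
top bin 811 ((450.9034423828125, 219.47360229492188), (171.18264770507812, 221.14361572265625), 16.94643211364746) 127.73836083921708 [[337.0, 300.0], [401.0, 89.0], [565.0, 139.0], [501.0, 350.0]]
scene bin 993 ((454.0851745605469, 217.71835327148438), (174.03285217285156, 226.95852661132812), 17.406824111938477) 125.42504764956483 [[337.0, 300.0], [405.0, 83.0], [571.0, 135.0], [503.0, 352.0]]
table z [array([255. , 235. ,  -1.8]), array([6.062e+02, 4.130e+01, 1.000e-01]), array([ 568.1, -271.9,    3.4])]
```

The bin is at about (451,219), yawed 17°. The target's cup is at (475,-288) and its grip at about (504,-306), with its +x pointing about -31°, which is radial from the robot. I'll swing over on an arc.

```bash
python3 -m handwheel '[{"gripper":0,"tx":-0.06,"ty":-0.003,"tz":-0.01,"rx":0,"ry":0,"rz":5.6},{"gripper":0,"tx":-0.06,"ty":-0.005,"tz":-0.01,"rx":0,"ry":0,"rz":5.6},{"gripper":0,"tx":-0.06,"ty":-0.005,"tz":-0.01,"rx":0,"ry":0,"rz":5.6},{"gripper":0,"tx":-0.06,"ty":-0.005,"tz":0,"rx":0,"ry":0,"rz":5.6},{"gripper":0,"tx":-0.06,"ty":-0.005,"tz":0,"rx":0,"ry":0,"rz":5.6},{"gripper":0,"tx":-0.06,"ty":-0.005,"tz":0,"rx":0,"ry":0,"rz":5.6},{"gripper":0,"tx":-0.06,"ty":-0.005,"tz":0,"rx":0,"ry":0,"rz":5.6},{"gripper":0,"tx":-0.06,"ty":-0.005,"tz":0,"rx":0,"ry":0,"rz":5.6}]'
```

```text
t: 1.75
ee_pos: [534.3, 292.3, 434.8]
orientation: [1.605, 2.7, 0.001]
ft_force: [1.0, 0.4, -0.9]
width: 87.6
```

```bash
python3 -m handwheel '[{"gripper":0,"tx":-0.06,"ty":-0.005,"rz":5.8},{"gripper":0,"tx":-0.06,"ty":-0.005,"rz":5.8},{"gripper":0,"tx":-0.06,"ty":-0.005,"rz":5.8},{"gripper":0,"tx":-0.06,"ty":-0.005,"rz":5.8},{"gripper":0,"tx":-0.06,"ty":-0.005,"rz":5.8},{"gripper":0,"tx":-0.06,"ty":-0.005,"rz":5.8},{"gripper":0,"tx":-0.06,"ty":-0.005,"rz":5.8},{"gripper":0,"tx":-0.05,"ty":-0.005,"rz":5}]'
python3 - <<'E'
from h import *
T=T_tool();p=viewer.get_image('wrist');save(p,'wrist1.png');W=cloud(p,T);np.savez('c_wrist1',W=W,im=p['image'],T=T)
print(T.round(3),np.array(p['T_tool_cam']).round(3))
for q in ['scoop_grip','scoop_hook']:
    for d in recognise(p,q):
        c,r=int(d['xy'][0]*640),int(d['xy'][1]*400);print(q,round(d['p'],2),c,r,np.round(W[r,c],0))
E
```

```text
[[-4.78000e-01  8.79000e-01  1.00000e-03  5.34324e+02]
 [ 8.79000e-01  4.78000e-01  0.00000e+00  2.92349e+02]
 [-0.00000e+00  1.00000e-03 -1.00000e+00  4.34775e+02]
 [ 0.00000e+00  0.00000e+00  0.00000e+00  1.00000e+00]] [[-0.0000e+00  9.7000e-01  2.4500e-01  6.5433e+01]
 [ 1.0000e+00 -0.0000e+00  1.0000e-03  8.0100e-01]
 [ 1.0000e-03  2.4500e-01 -9.7000e-01  1.9318e+01]
 [ 0.0000e+00  0.0000e+00  0.0000e+00  1.0000e+00]]$[0]: bad value
```

View pics/wrist1.png

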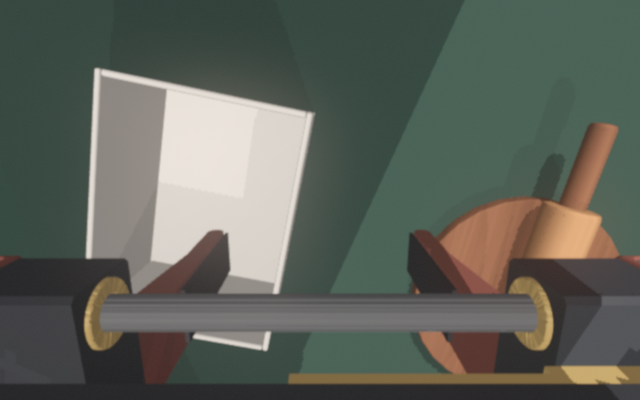

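The second move was refused because every key has to be given. The wrist picture does show the bin from above, with rim corners at about (97,70), (313,114) and (267,349). I'll refine the bin from that, then carry on.

```bash
python3 - <<'E'
from h import *
d=np.load('c_wrist1.npz');W=d['W'];P=W.reshape(-1,3)
m=(np.abs(P[:,2]-130)<6)&(P[:,1]>60)&(P[:,1]<380)&(P[:,0]<600)&(P[:,0]>310)
q=P[m];print(len(q),q[:,2].mean());r=cv2.minAreaRect(q[:,:2].astype(np.float32));print(r,cv2.boxPoints(r).round(1).tolist())
# corner rays at z=130
T=d['T'];
p=viewer.get_image('wrist');C=cam2world(p,T);f=200/np.tan(np.radians(p['vfov'])/2)
for u,v in [(96,69),(314,113),(267,349)]:
    dr=C[:3,:3]@np.array([(u-p['cx'])/f,-(v-p['cy'])/f,-1]);o=C[:3,3];print(u,v,(o+dr*(130-o[2])/dr[2]).round(1))
E
python3 -m handwheel '[{"gripper":0,"tx":-0.06,"ty":-0.005,"tz":0,"rx":0,"ry":0,"rz":5.8},{"gripper":0,"tx":-0.06,"ty":-0.005,"tz":0,"rx":0,"ry":0,"rz":5.8},{"gripper":0,"tx":-0.06,"ty":-0.005,"tz":0,"rx":0,"ry":0,"rz":5.8},{"gripper":0,"tx":-0.06,"ty":-0.005,"tz":0,"rx":0,"ry":0,"rz":5.8},{"gripper":0,"tx":-0.06,"ty":-0.005,"tz":0,"rx":0,"ry":0,"rz":5.8},{"gripper":0,"tx":-0.06,"ty":-0.005,"tz":0,"rx":0,"ry":0,"rz":5.8},{"gripper":0,"tx":-0.06,"ty":-0.005,"tz":0,"rx":0,"ry":0,"rz":5.8},{"gripper":0,"tx":-0.05,"ty":-0.005,"tz":0,"rx":0,"ry":0,"rz":5}]'
python3 - <<'E'
from h import *
T=T_tool();p=viewer.get_image('wrist');save(p,'wrist2.png');W=cloud(p,T);np.savez('c_wrist2',W=W,im=p['image'],T=T)
print(T.round(3))
for q in ['scoop_grip','scoop_hook']:
    for d in recognise(p,q):
        c,r=int(d['xy'][0]*640),int(d['xy'][1]*400);print(q,round(d['p'],2),c,r,np.round(W[r,c],0))
E
```

```text
5076 129.64107593602319
((451.0728759765625, 217.31919860839844), (170.32281494140625, 221.07164001464844), 17.013273239135742) [[337.29998779296875, 298.1000061035156], [402.0, 86.69999694824219], [564.7999877929688, 136.5], [500.20001220703125, 347.8999938964844]]
96 69 [339.5 297.1 130. ]
314 113 [501.1 347.9 130. ]
267 349 [564.  138.8 130. ]
t: 2.95
ee_pos: [565.1, -164.5, 434.7]
orientation: [2.524, 1.87, 0.001]
ft_force: [-0.8, -0.7, 0.0]
width: 87.7
[[ 2.91000e-01  9.57000e-01  0.00000e+00  5.65146e+02]
 [ 9.57000e-01 -2.91000e-01  0.00000e+00 -1.64464e+02]
 [ 0.00000e+00  0.00000e+00 -1.00000e+00  4.34736e+02]
 [ 0.00000e+00  0.00000e+00  0.00000e+00  1.00000e+00]]
scoop_grip 0.97 328 365 [ 505. -410.   23.]
scoop_grip 0.75 295 293 [ 570. -136.  347.]
scoop_hook 0.82 330 365 [ 507. -411.   23.]
scoop_hook 0.65 293 289 [ 491. -302.    7.]
```

View pics/wrist2.png

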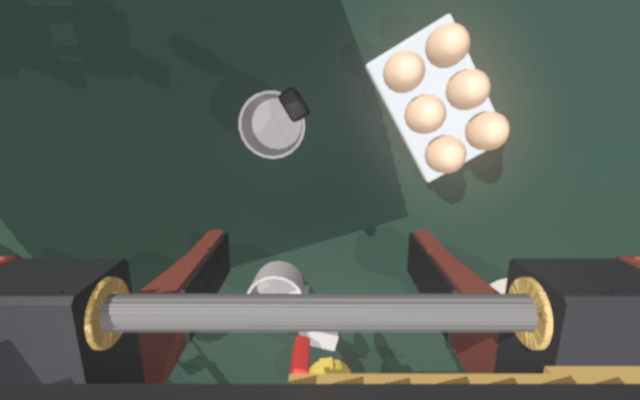

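Run:
```python
from h import *
W=np.load('c_top.npz')['W']
for n,(u0,u1,v0,v1) in {'bottle':(400,445,92,150)}.items():
    P=W[v0:v1,u0:u1].reshape(-1,3);P=P[P[:,2]>40];print(n,P.mean(0),P.min(0),P.max(0))
T=T_tool()
for g in [(504.6,-305.8)]:
    # desired tool pose: y along -31deg ; view pose: target at tool x=+110,y=0
    a=np.radians(-31);y=np.array([np.cos(a),np.sin(a)]);x=np.array([-y[1],y[0]])
    t=np.array(g)-110*x;print('view tcp',t, 'delta tool',T[:2,:2].T@(t-T[:2,3]))
```

```text
bottle [ 733.80403224 -400.31743019  144.6683112 ] [ 703.98220703 -452.07095848   40.14691692] [ 786.78744323 -362.9521437   205.79253963]
view tcp [ 447.94581176 -400.08840308] delta tool [-259.44462806  -43.21093369]
```

```bash
python3 -m handwheel '[{"gripper":0,"tx":-0.052,"ty":-0.009,"tz":0,"rx":0,"ry":0,"rz":0},{"gripper":0,"tx":-0.052,"ty":-0.009,"tz":0,"rx":0,"ry":0,"rz":0},{"gripper":0,"tx":-0.052,"ty":-0.009,"tz":0,"rx":0,"ry":0,"rz":0},{"gripper":0,"tx":-0.052,"ty":-0.009,"tz":0,"rx":0,"ry":0,"rz":0},{"gripper":0,"tx":-0.052,"ty":-0.008,"tz":0,"rx":0,"ry":0,"rz":0},{"gripper":0,"tx":0,"ty":0,"tz":0,"rx":0,"ry":0,"rz":7},{"gripper":0,"tx":0,"ty":0,"tz":0,"rx":0,"ry":0,"rz":7},{"gripper":0,"tx":0,"ty":0,"tz":0,"rx":0,"ry":0,"rz":0}]'
python3 - <<'E'
from h import *
T=T_tool();p=viewer.get_image('wrist');save(p,'wrist3.png');W=cloud(p,T);np.savez('c_wrist3',W=W,im=p['image'],T=T)
print(T.round(3))
im=p['image'].astype(int)
m=(im[...,0]>120)&(im[...,1]<80)&(im[...,2]<80)&(W[...,2]>100)&(W[...,2]<180)
n,l,s,c=cv2.connectedComponentsWithStats(m.astype(np.uint8))
for i in range(1,n):
    if s[i,4]>30:
        P=W[l==i];t=P[P[:,2]>155]
        print(s[i],c[i].round(),P.mean(0).round(1),len(t),t.mean(0).round(1) if len(t) else '', cv2.minAreaRect(t[:,:2].astype(np.float32)) if len(t)>5 else '')
for q in ['scoop_grip','scoop_hook']:
    for d in recognise(p,q):
        c,r=int(d['xy'][0]*640),int(d['xy'][1]*400);print(q,round(d['p'],2),c,r,np.round(W[r,c],0))
E
```

```text
t: 4.1
ee_pos: [448.9, -398.5, 434.7]
orientation: [-2.729, -1.555, -0.001]
ft_force: [-0.4, 0.7, 0.8]
width: 87.7
[[   0.51     0.86     0.     448.879]
 [   0.86    -0.51     0.    -398.549]
 [   0.       0.      -1.     434.655]
 [   0.       0.       0.       1.   ]]
[312  67  16   8  94] [320.  71.] [ 499.5 -317.4  143.2] 16 [ 499.9 -317.6  159.3] ((499.6282653808594, -317.4241027832031), (0.7923574447631836, 9.63062572479248), 61.94367218017578)
[  67  126   57   34 1078] [ 97. 140.] [ 328.3 -273.9  142.7] 254 [ 327.8 -274.4  159.1] ((327.00030517578125, -272.7864074707031), (23.49238395690918, 11.893208503723145), 77.33250427246094)
[574 212  21  12 122] [586. 217.] [ 622.7 -516.5  152.1] 41 [ 622.8 -515.7  157.4] ((622.7733764648438, -515.5563354492188), (8.521309852600098, 1.6808421611785889), 80.12052917480469)
[266 277  12  16 134] [272. 286.] [ 372.7 -448.7  132.4] 0  
scoop_grip 0.95 282 268 [ 348. -482.    8.]
scoop_grip 0.81 540 202 [ 654. -561.   17.]
scoop_grip 0.72 295 66 [ 487. -287.    6.]
scoop_grip 0.66 148 126 [ 325. -264.   43.]
scoop_grip 0.64 373 185 [ 492. -407.  161.]
scoop_hook 0.97 148 128 [ 325. -267.   46.]
scoop_hook 0.78 295 63 [ 488. -285.    7.]
scoop_hook 0.77 539 207 [ 651. -566.   17.]
scoop_hook 0.73 279 266 [ 371. -453.   81.]
scoop_hook 0.55 374 185 [ 492. -408.  161.]
```

View pics/wrist3.png

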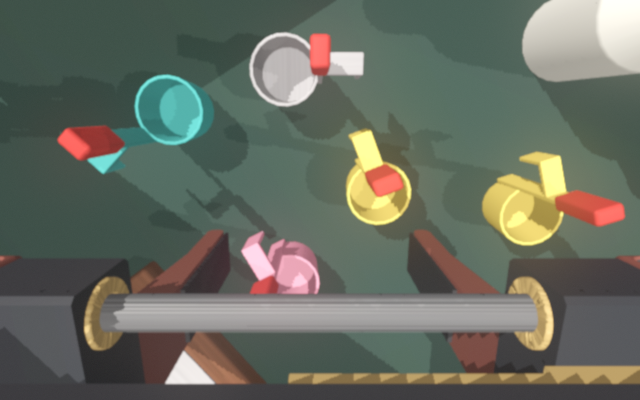

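The wrist view shows the steel scoop with its cup at (284,68), red grip at (320,53) and bridge at (347,63). Its handle axis lies nearly along the tool's y. The yellow, pink and turquoise ones are nearby. Next I'll measure it closely.

Run:
```python
from h import *
d=np.load('c_wrist3.npz');W=d['W'];im=d['im'].astype(int);T=d['T']
w=np.zeros(im.shape[:2],bool);w[25:110,245:372]=True
hsv=cv2.cvtColor(d['im'],cv2.COLOR_RGB2HSV)
red=w&(hsv[...,1]>140)&((hsv[...,0]<12)|(hsv[...,0]>170))&(im[...,0]>100)
v,u=np.nonzero(red);print('red px',u.min(),u.max(),v.min(),v.max(),red.sum())
def rep(n,m):
    P=W[m];P=P[np.isfinite(P[:,0])]
    L=(P-T[:3,3])@T[:3,:3]
    print(n,len(P),'world',P.mean(0).round(1),'tool min',np.percentile(L,3,0).round(1),'max',np.percentile(L,97,0).round(1),cv2.minAreaRect(P[:,:2].astype(np.float32)))
z=W[...,2]
rep('red top',red&(z>156)&(z<168))
rep('red all',red&(z>110)&(z<168))
rep('bridge',w&~red&(z>93)&(z<106))
rep('cuprim',w&~red&(z>44)&(z<56)&(np.arange(640)[None]<325))
```

```text
red px 310 329 34 74 575
red top 508 world [ 504.8 -309.1  162.1] tool min [ 95.9  -3.8 271. ] max [115.8   8.1 275.1] ((504.65606689453125, -308.1597900390625), (21.515609741210938, 12.784865379333496), 59.061283111572266)
red all 575 world [ 504.2 -310.   159.7] tool min [ 95.3  -3.8 271. ] max [115.8   7.7 299.9] ((504.6233825683594, -308.2143249511719), (21.64274787902832, 12.784865379333496), 59.06128692626953)
bridge 769 world [ 524.2 -319.9  100.4] tool min [ 97.4  11.7 333. ] max [114.6  37.8 335.9] ((523.4049072265625, -319.2470703125), (17.690671920776367, 30.367082595825195), 59.01810836791992)
cuprim 733 world [ 471.2 -285.2   49.6] tool min [ 74.  -64.3 382.9] max [138.4  -2.1 389.9] ((474.3590087890625, -290.3303527832031), (67.10496520996094, 64.28433227539062), 81.6297378540039)
```

Run:
```python
import cv2
a=cv2.imread('pics/wrist3.png')[15:125,235:385];cv2.imwrite('pics/wrist3c.png',cv2.resize(a,None,fx=5,fy=5,interpolation=2))
```

```text
(no output)
```

View pics/wrist3c.png

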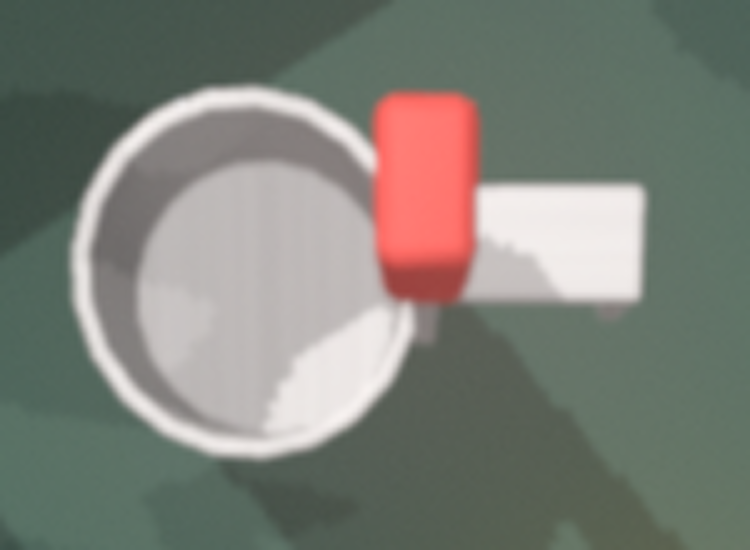

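The grip top measures 21.6 x 12.8 mm at z=162 and is centred on (504.7,-308.2). It's aligned with the tool to within 0.3°. In tool axes that is +106 mm in x and +2 mm in y, then 130 mm down.

```bash
python3 -m handwheel '[{"gripper":0,"tx":0.053,"ty":0.001,"tz":0,"rx":0,"ry":0,"rz":0},{"gripper":0,"tx":0.053,"ty":0.001,"tz":0,"rx":0,"ry":0,"rz":0},{"gripper":0,"tx":0,"ty":0,"tz":0,"rx":0,"ry":0,"rz":0},{"gripper":0,"tx":0,"ty":0,"tz":0,"rx":0,"ry":0,"rz":0}]'
```

```text
t: 4.75
ee_pos: [503.7, -309.9, 434.7]
orientation: [2.731, 1.553, -0.0]
ft_force: [-0.7, 0.8, 0.7]
width: 87.9
```

```bash
python3 -m handwheel '[{"gripper":0,"tx":0.002,"ty":0,"tz":0.03,"rx":0,"ry":0,"rz":0},{"gripper":0,"tx":0,"ty":0,"tz":0.03,"rx":0,"ry":0,"rz":0},{"gripper":0,"tx":0,"ty":0,"tz":0.03,"rx":0,"ry":0,"rz":0},{"gripper":0,"tx":0,"ty":0,"tz":0.025,"rx":0,"ry":0,"rz":0},{"gripper":0,"tx":0,"ty":0,"tz":0.015,"rx":0,"ry":0,"rz":0},{"gripper":0,"tx":0,"ty":0,"tz":0,"rx":0,"ry":0,"rz":0},{"gripper":0,"tx":0,"ty":0,"tz":0,"rx":0,"ry":0,"rz":0}]'
python3 - <<'E'
from h import *
p=viewer.get_image('scene');cv2.imwrite('pics/s2.png',cv2.resize(p['image'][120:300,180:400,::-1],None,fx=3.2,fy=3.2,interpolation=2))
E
```

```text
t: 5.62
ee_pos: [504.8, -309.0, 305.6]
orientation: [2.732, 1.549, 0.001]
ft_force: [-0.3, -0.1, 0.3]
width: 88.2
```

View pics/s2.png

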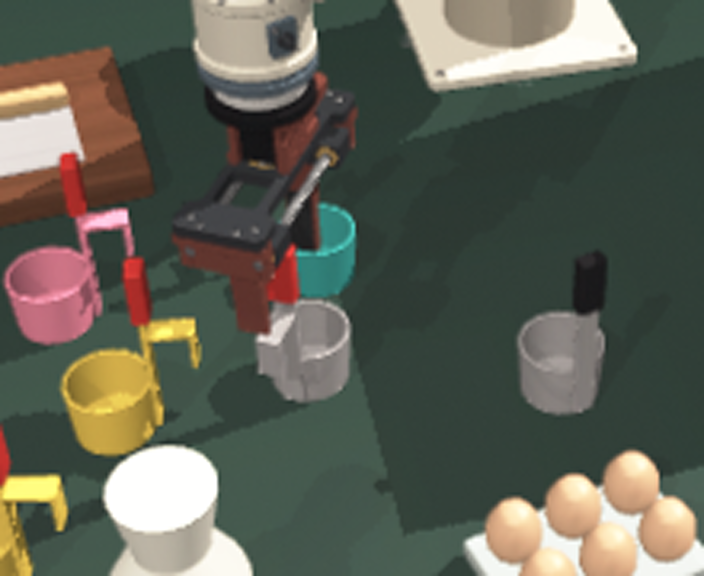

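The fingers straddle the red grip, with the tip just above the hook's bridge in the crop at about (255,320). Closing now.

```bash
python3 -m handwheel '[{"gripper":1,"tx":0,"ty":0,"tz":0,"rx":0,"ry":0,"rz":0},{"gripper":1,"tx":0,"ty":0,"tz":0,"rx":0,"ry":0,"rz":0},{"gripper":1,"tx":0,"ty":0,"tz":0,"rx":0,"ry":0,"rz":0},{"gripper":1,"tx":0,"ty":0,"tz":0,"rx":0,"ry":0,"rz":0},{"gripper":1,"tx":0,"ty":0,"tz":0,"rx":0,"ry":0,"rz":0},{"gripper":1,"tx":0,"ty":0,"tz":0,"rx":0,"ry":0,"rz":0},{"gripper":1,"tx":0,"ty":0,"tz":0,"rx":0,"ry":0,"rz":0},{"gripper":1,"tx":0,"ty":0,"tz":0,"rx":0,"ry":0,"rz":0}]'
```

```text
t: 6.68
ee_pos: [504.5, -308.4, 304.7]
orientation: [-2.732, -1.549, 0.0]
ft_force: [-0.4, 0.1, 0.6]
width: 13.9
```

```bash
python3 -m handwheel '[{"gripper":1,"tx":0,"ty":0,"tz":-0.015,"rx":0,"ry":0,"rz":0},{"gripper":1,"tx":0,"ty":0,"tz":-0.03,"rx":0,"ry":0,"rz":0},{"gripper":1,"tx":0,"ty":0,"tz":-0.035,"rx":0,"ry":0,"rz":0},{"gripper":1,"tx":0,"ty":0,"tz":-0.035,"rx":0,"ry":0,"rz":0},{"gripper":1,"tx":0,"ty":0,"tz":-0.035,"rx":0,"ry":0,"rz":0},{"gripper":1,"tx":0,"ty":0,"tz":-0.03,"rx":0,"ry":0,"rz":0},{"gripper":1,"tx":0,"ty":0,"tz":-0.02,"rx":0,"ry":0,"rz":0},{"gripper":1,"tx":0,"ty":0,"tz":0,"rx":0,"ry":0,"rz":0}]'
python3 - <<'E'
from h import *
# target: grip centre hung on bin +x side
c=np.array([451.5,218.]);a=np.radians(17);n=np.array([np.cos(a),np.sin(a)])
g=c+n*(80-2.5-4)   # handle face 4mm inside inner wall
print('target grip xy',g,'az',np.degrees(np.arctan2(g[1],g[0])),np.hypot(*g))
E
```

```text
t: 7.68
ee_pos: [504.7, -308.4, 507.1]
orientation: [2.73, 1.548, 0.003]
ft_force: [-0.3, -0.4, -1.9]
width: 13.7
target grip xy [521.78839956 239.4893203 ] az 24.654074889802754 574.1239138506508
```

```bash
python3 -m handwheel '[{"gripper":1,"tx":0.03,"ty":0,"tz":0,"rx":0,"ry":0,"rz":-3},{"gripper":1,"tx":0.05,"ty":-0.002,"tz":0,"rx":0,"ry":0,"rz":-4.5},{"gripper":1,"tx":0.055,"ty":-0.003,"tz":0,"rx":0,"ry":0,"rz":-5},{"gripper":1,"tx":0.055,"ty":-0.003,"tz":0,"rx":0,"ry":0,"rz":-5},{"gripper":1,"tx":0.055,"ty":-0.003,"tz":0,"rx":0,"ry":0,"rz":-5},{"gripper":1,"tx":0.055,"ty":-0.003,"tz":0,"rx":0,"ry":0,"rz":-5},{"gripper":1,"tx":0.055,"ty":-0.003,"tz":0,"rx":0,"ry":0,"rz":-5},{"gripper":1,"tx":0.05,"ty":-0.003,"tz":0,"rx":0,"ry":0,"rz":-4.5}]'
cat > d.py <<'E'
from h import *
import sys
T=T_tool();g=np.array([float(sys.argv[1]),float(sys.argv[2])]);print('tool delta',T[:2,:2].T@(g-T[:2,3]),'z',T[2,3],'yaw y',np.degrees(np.arctan2(T[1,1],T[0,1])))
E
python3 d.py 521.8 239.5
```

```text
t: 8.68
ee_pos: [585.5, 83.2, 503.5]
orientation: [-2.096, -2.339, 0.002]
ft_force: [-0.1, -0.1, -1.9]
width: 13.9
tool delta [162.34191503 -46.23205338] z 503.464905572695 yaw y 6.287029389817171
```

```bash
python3 -m handwheel '[{"gripper":1,"tx":0.045,"ty":-0.013,"tz":0,"rx":0,"ry":0,"rz":0},{"gripper":1,"tx":0.045,"ty":-0.013,"tz":0,"rx":0,"ry":0,"rz":0},{"gripper":1,"tx":0.04,"ty":-0.011,"tz":0,"rx":0,"ry":0,"rz":0},{"gripper":1,"tx":0.02,"ty":-0.006,"tz":0,"rx":0,"ry":0,"rz":0},{"gripper":1,"tx":0,"ty":0,"tz":0,"rx":0,"ry":0,"rz":-5},{"gripper":1,"tx":0,"ty":0,"tz":0,"rx":0,"ry":0,"rz":-5},{"gripper":1,"tx":0,"ty":0,"tz":0,"rx":0,"ry":0,"rz":0},{"gripper":1,"tx":0,"ty":0,"tz":0,"rx":0,"ry":0,"rz":0}]'
python3 d.py 521.8 239.5
python3 - <<'E'
from h import *
p=viewer.get_image('scene');cv2.imwrite('pics/s3.png',cv2.resize(p['image'][40:260,360:600,::-1],None,fx=2.7,fy=2.7,interpolation=2))
T=T_tool();p=viewer.get_image('wrist');save(p,'w4.png')
E
```

```text
t: 9.68
ee_pos: [527.3, 225.5, 504.3]
orientation: [-1.891, -2.509, 0.001]
ft_force: [0.1, 1.1, -1.6]
width: 13.6
tool delta [14.98340532 -1.42609024] z 504.34273443396415 yaw y 15.987582319090434
```

View pics/s3.png

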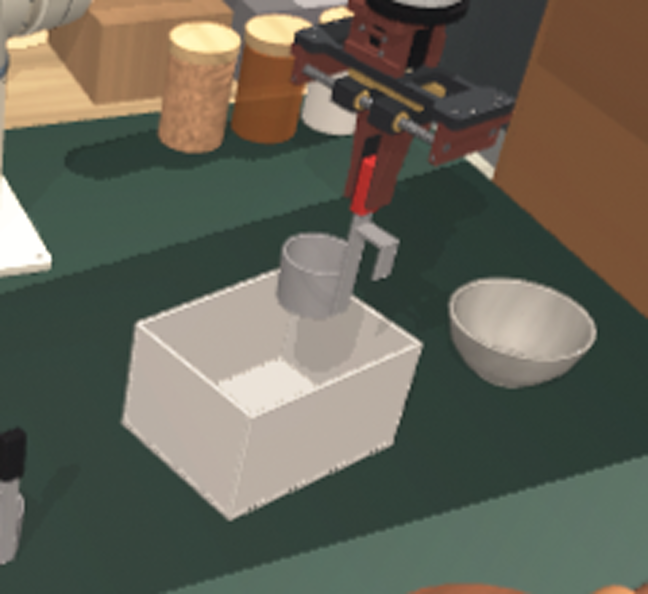

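View pics/w4.png

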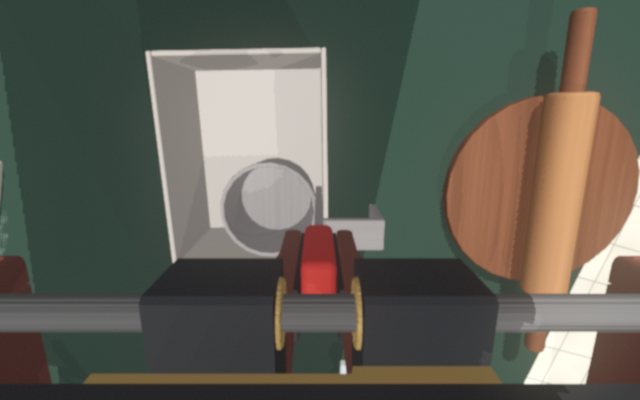

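In the scene crop the scoop hangs at bin height with its cup inward and the hook pointing to the +x wall. The wrist view agrees, with the hook at (355,230) beyond the wall line at u≈325. I'll align it and lower it to just above the rim.

```bash
python3 -m handwheel '[{"gripper":1,"tx":0.015,"ty":-0.0015,"tz":0.03,"rx":0,"ry":0,"rz":0},{"gripper":1,"tx":0,"ty":0,"tz":0.03,"rx":0,"ry":0,"rz":-1},{"gripper":1,"tx":0,"ty":0,"tz":0.03,"rx":0,"ry":0,"rz":0},{"gripper":1,"tx":0,"ty":0,"tz":0.014,"rx":0,"ry":0,"rz":0},{"gripper":1,"tx":0,"ty":0,"tz":0,"rx":0,"ry":0,"rz":0},{"gripper":1,"tx":0,"ty":0,"tz":0,"rx":0,"ry":0,"rz":0}]'
python3 d.py 521.8 239.5
python3 - <<'E'
from h import *
T=T_tool();p=viewer.get_image('wrist');save(p,'w5.png');W=cloud(p,T);z=W[...,2]
L=(W-T[:3,3])@T[:3,:3]
def rep(n,m):
    P=L[m];print(n,m.sum(),np.percentile(P,3,0).round(1),np.percentile(P,97,0).round(1),np.median(P,0).round(1),'z',np.median(z[m]).round(1))
u=np.arange(640)[None]+0*z.astype(int);v=np.arange(400)[:,None]+0*u
reg=(v<290)&(u>200)&(u<420)
rep('bridge top',reg&(L[...,1]>8)&(abs(L[...,1]-24)<20)&(z>180)&(z<215))
rep('cup rim',reg&(z>128+10)&(z<162)&(L[...,1]<0))
w=(v<250)&(u>300)&(u<360)&(abs(z-130)<3)&(L[...,0]>60)
rep('wall rim',w)
for x in (60,80,100,120,140):
    m=w&(abs(L[...,0]-x)<6); 
    if m.sum(): print(x,m.sum(),np.percentile(L[m][:,1],[5,50,95]).round(1))
p=viewer.get_image('scene');cv2.imwrite('pics/s4.png',cv2.resize(p['image'][60:240,380:560,::-1],None,fx=3.3,fy=3.3,interpolation=2))
E
```

```text
t: 10.52
ee_pos: [522.1, 240.0, 401.8]
orientation: [1.866, 2.526, 0.003]
ft_force: [-0.6, 1.2, -1.3]
width: 13.9
tool delta [-0.34725822 -0.4226661 ] z 401.84672985089594 yaw y 17.09189677370312
bridge top 1325 [ -8.2   9.4 203. ] [  8.8  36.4 211.9] [  3.6  26.7 204.2] z 197.7
cup rim 1585 [-31.6 -65.5 253. ] [ 32.5  -2.3 262.9] [  1.9 -47.  254.8] z 147.0
wall rim 782 [ 62.2  -9.5 270.1] [109.   10.1 273.6] [ 93.1   6.7 271.7] z 130.2
60 68 [ 5.4  7.4 10.2]
80 146 [ 5.3  7.7 10.1]
100 205 [-8.8  6.5  9.9]<stdin>:6: RuntimeWarning: invalid value encountered in cast
```

View pics/w5.png

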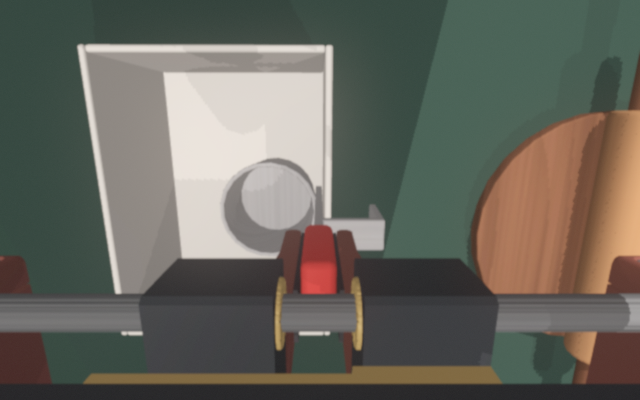

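View pics/s4.png

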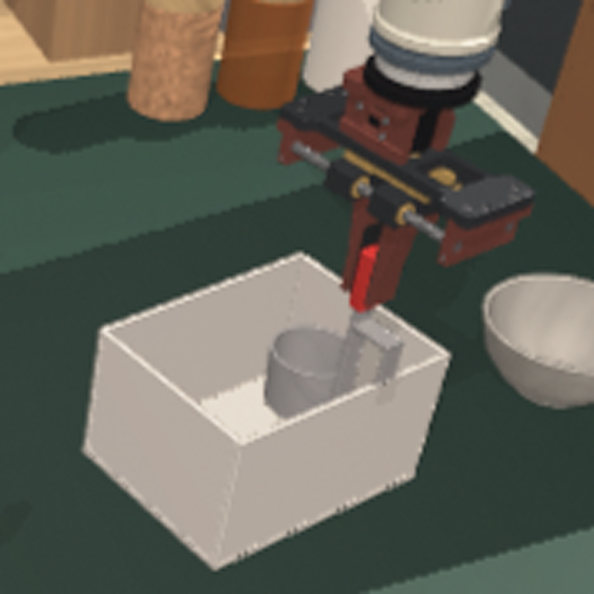

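In tool y the wall spans +5.3 to +10.1. The throat runs from +2.5 to +32.5, so there is a 3 mm gap. The bridge underside is at z≈192.5, so I'll lower about 60 mm and then creep.

```bash
python3 -m handwheel '[{"gripper":1,"tx":0,"ty":0,"tz":0.015,"rx":0,"ry":0,"rz":0},{"gripper":1,"tx":0,"ty":0,"tz":0.015,"rx":0,"ry":0,"rz":0},{"gripper":1,"tx":0,"ty":0,"tz":0.015,"rx":0,"ry":0,"rz":0},{"gripper":1,"tx":0,"ty":0,"tz":0.01,"rx":0,"ry":0,"rz":0},{"gripper":1,"tx":0,"ty":0,"tz":0.005,"rx":0,"ry":0,"rz":0},{"gripper":1,"tx":0,"ty":0,"tz":0.001,"rx":0,"ry":0,"rz":0},{"gripper":1,"tx":0,"ty":0,"tz":0,"rx":0,"ry":0,"rz":0},{"gripper":1,"tx":0,"ty":0,"tz":0,"rx":0,"ry":0,"rz":0}]'
```

```text
t: 11.62
ee_pos: [521.7, 239.9, 339.9]
orientation: [1.866, 2.527, 0.001]
ft_force: [1.2, -0.1, -2.4]
width: 13.9
```

Run:
```python
from h import *
T=T_tool();p=viewer.get_image('wrist');save(p,'w6.png');print(T[2,3],ctrl.get_obs()['ft_force'])
p=viewer.get_image('scene');cv2.imwrite('pics/s5.png',cv2.resize(p['image'][60:240,380:560,::-1],None,fx=3.3,fy=3.3,interpolation=2))
```

```text
339.88917489362746 [-0.28544076 -0.42706618 -2.116505  ]
```

View pics/s5.png

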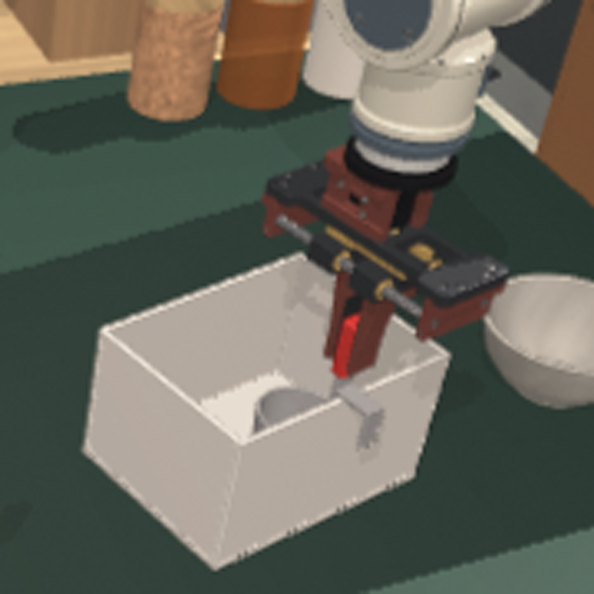

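View pics/w6.png

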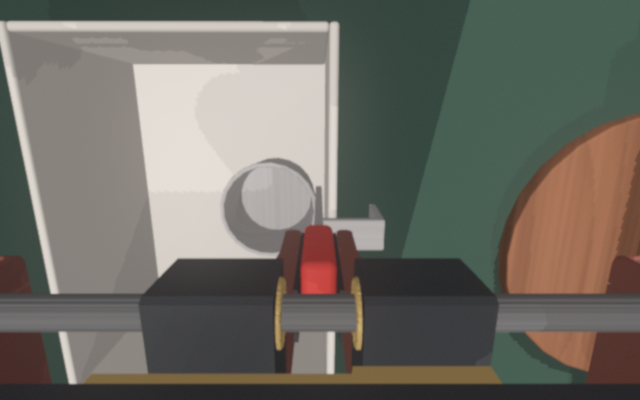

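The hook straddles the rim with the tip outside (scene crop 370,440) and the cup inside. I'll close the gap by 2 mm, go down 1.5 mm and release.

```bash
python3 -m handwheel '[{"gripper":1,"tx":0,"ty":0.002,"tz":0.001,"rx":0,"ry":0,"rz":0},{"gripper":1,"tx":0,"ty":0,"tz":0.0005,"rx":0,"ry":0,"rz":0},{"gripper":1,"tx":0,"ty":0,"tz":0,"rx":0,"ry":0,"rz":0},{"gripper":1,"tx":0,"ty":0,"tz":0,"rx":0,"ry":0,"rz":0}]'; python3 -m handwheel '[{"gripper":0.6,"tx":0,"ty":0,"tz":0,"rx":0,"ry":0,"rz":0},{"gripper":0.5,"tx":0,"ty":0,"tz":0,"rx":0,"ry":0,"rz":0},{"gripper":0.4,"tx":0,"ty":0,"tz":0,"rx":0,"ry":0,"rz":0},{"gripper":0.3,"tx":0,"ty":0,"tz":0,"rx":0,"ry":0,"rz":0},{"gripper":0.3,"tx":0,"ty":0,"tz":0,"rx":0,"ry":0,"rz":0},{"gripper":0.3,"tx":0,"ty":0,"tz":0,"rx":0,"ry":0,"rz":0}]'
python3 - <<'E'
from h import *
p=viewer.get_image('wrist');save(p,'w7.png')
p=viewer.get_image('scene');cv2.imwrite('pics/s6.png',cv2.resize(p['image'][60:240,380:560,::-1],None,fx=3.3,fy=3.3,interpolation=2))
E
```

```text
t: 12.22
ee_pos: [523.0, 240.3, 339.6]
orientation: [-1.866, -2.526, 0.002]
ft_force: [-7.2, -2.7, 13.0]
width: 13.9
t: 12.98
ee_pos: [523.5, 240.4, 338.1]
orientation: [-1.866, -2.527, 0.0]
ft_force: [0.7, -0.2, 0.6]
width: 61.2
```

View pics/w7.png

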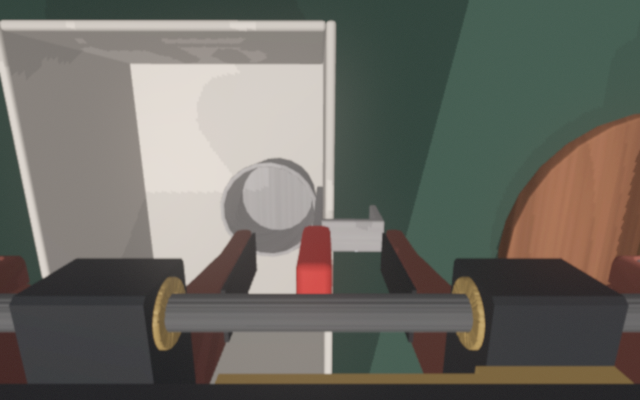

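View pics/s6.png

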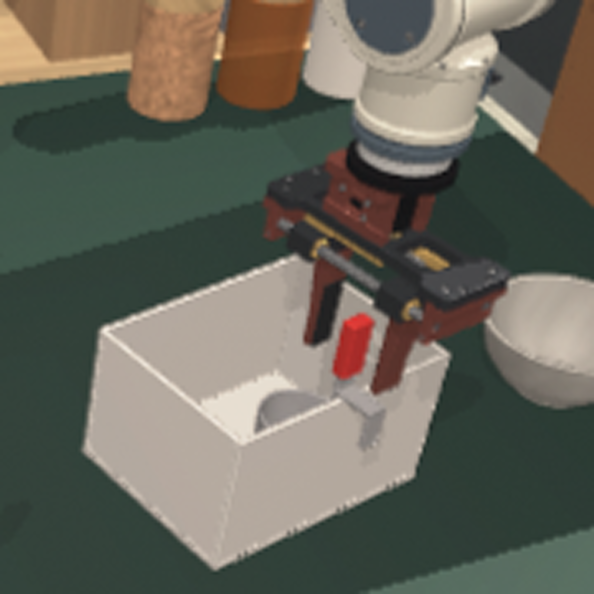

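It's released and hangs upright, with both fingers clear of the grip. I'll go straight up.

```bash
python3 -m handwheel '[{"gripper":0.3,"tx":0,"ty":0,"tz":-0.02,"rx":0,"ry":0,"rz":0},{"gripper":0.3,"tx":0,"ty":0,"tz":-0.03,"rx":0,"ry":0,"rz":0},{"gripper":0.3,"tx":0,"ty":0,"tz":-0.04,"rx":0,"ry":0,"rz":0},{"gripper":0.3,"tx":0,"ty":0,"tz":-0.04,"rx":0,"ry":0,"rz":0},{"gripper":0.3,"tx":-0.06,"ty":0,"tz":0,"rx":0,"ry":0,"rz":0},{"gripper":0.3,"tx":-0.06,"ty":0,"tz":0,"rx":0,"ry":0,"rz":0},{"gripper":0.3,"tx":0,"ty":0,"tz":0,"rx":0,"ry":0,"rz":0},{"gripper":0.3,"tx":0,"ty":0,"tz":0,"rx":0,"ry":0,"rz":0}]'
python3 - <<'E'
from h import *
T=T_tool();p=viewer.get_image('wrist');save(p,'w8.png');W=cloud(p,T);z=W[...,2]
hsv=cv2.cvtColor(p['image'],cv2.COLOR_RGB2HSV)
red=(hsv[...,1]>140)&((hsv[...,0]<10)|(hsv[...,0]>170))&(p['image'][...,0]>100)&(z>140)&(z<215)
print(red.sum(),np.median(W[red],0));P=W[red]
a=np.radians(17);Rb=np.array([[np.cos(a),np.sin(a)],[-np.sin(a),np.cos(a)]])
t=P[P[:,2]>190];print('top in bin frame',Rb@(t[:,:2].mean(0)-[451.3,218]),t[:,2].mean(),len(t))
b=P[P[:,2]<165]; print('low red',len(b),(Rb@(b[:,:2].mean(0)-[451.3,218])) if len(b) else '')
B=(W[...,:2]-[451.3,218])@Rb.T
m=~red&(abs(z-135)<4)&(B[...,0]>88)&(B[...,0]<125)&(abs(B[...,1])<40);print('bridge',m.sum(),np.median(B[m],0),z[m].mean(),B[m].max(0))
p=viewer.get_image('scene');save(p,'s7.png');W2=cloud(p)
for d in recognise(p,'plain'): 
    c,r=int(d['xy'][0]*640),int(d['xy'][1]*400);print('plain',d['p'],c,r)
E
```

```text
t: 14.08
ee_pos: [558.7, 125.7, 468.1]
orientation: [-1.867, -2.526, -0.0]
ft_force: [0.4, 0.4, -0.8]
width: 61.6
733 [523.4608735  236.54835715 196.90817696]
top in bin frame [74.45309164 -1.3143496 ] 196.95864184935922 622
low red 23 [ 75.14544523 -10.8180184 ]
bridge 700 [9.98626803e+01 5.85999787e-02] 135.76169236863453 [112.20891507   8.94018057]
plain 0.88 359 229
```

View pics/w8.png

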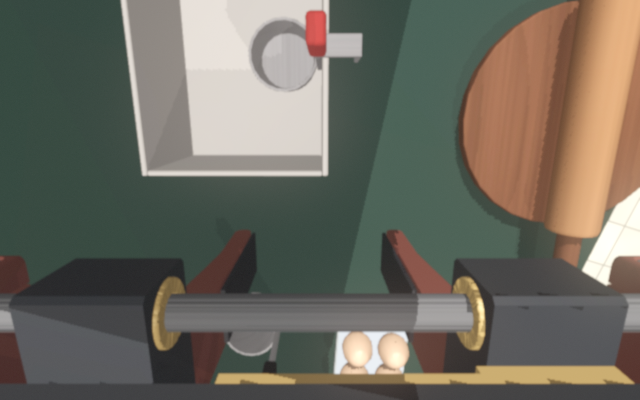

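View pics/s7.png

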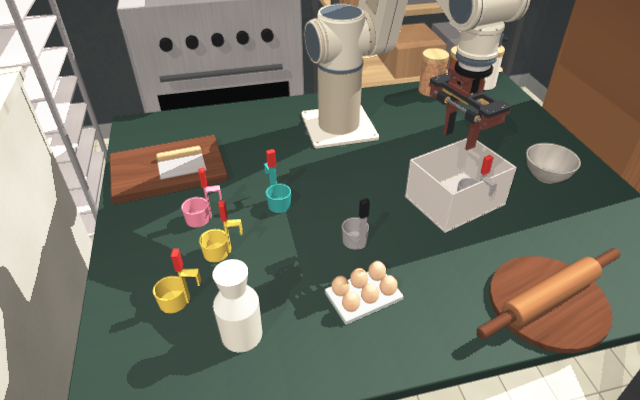

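The grip is at bin x=+75, y≈-1 mm, with its top at z=197, so its centre is at 172. The hook's outer end is near x=+112, and the handle is upright. Black scoop unmoved. Handing in.

```bash
python3 -c "
from workcell import ctrl
print(ctrl.close_job())"
```

```text
the job is handed in; nothing more can be done
None
```

The red-grip steel scoop now hangs by its hook over the bin's +x wall, with the cup inside and the hook tip outside. I let go, backed the gripper clear and handed the job in at about 14 s of the 42 s allowed. The hand-in reports no verdict.

- **Position:** the grip centre is about (+75, -1) mm in the bin's frame and about 172 mm above the bench, which matches the figure for hanging free.
- **Hook:** the bridge rests on the rim, with its top measured at about 136 mm against 135 expected. Its outer end is at x ≈ +112 mm. I didn't measure the tip directly; from the scoop's sizes it should be at about z = 100 mm.
- **Upright:** the upper and lower parts of the grip sit within about 1 mm of each other in x, so the handle leans very little.
- **Other objects:** in the last scene picture the black-grip scoop stands where it did at the start, and the coloured look-alikes look unmoved.
- **Contact:** the highest force reading was about 15 N, when the hook touched the rim.

One move was refused early on because I left out zero-valued entries. Nothing moved, and I sent it again in full. No final check failed or disagreed.

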